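Sift the small nuts into the storage jar

ROBOT

A 6-joint arm with a two-finger parallel gripper is mounted at the origin on the work surface. World frame = base frame: x ahead of the robot, y to its left, z up, the work surface at z = 0. Lengths are in m, angles in rad, forces in N, time in s.
With the tool pointing down it reaches from about 0.375 to 0.925 m from the base axis. Payload 5.7 kg.
Tool frame: the origin (TCP) lies where the fingers leave the gripper's body, on its centre line; the fingertips stand 80 mm ahead of it and the grasp point (between the pads) lies 61 mm ahead of it; z points along the fingers, y is the line along which they close (so a half turn about z gives the same grasp; the last joint's range is limited). The gripper opens to 88 mm and grips with 3 to 60 N. Pads are 20 mm wide; open, the fingers measure 115 mm over their backs; the gripper's body (75 mm by 178 mm) begins 61 mm behind the grasp point.
Start: joints at [-1.44, 0.359, 1.51, -0, 1.272, -0.115], TCP at [0.146, -0.582, 0.303] pointing down, gripper open.
Joint ranges: [-2.97, 2.97], [-1.01, 2.36], [0.21, 2.38], [-0.96, 4.11], [0.2, 2.71], [-2.98, 2.98]. Speed limits (rad/s): [2.39, 2.39, 3.14, 3.14, 3.14, 3.14].

INTERFACE

Orientations are given as a unit quaternion [x, y, z, w].
In Python, from workcell import arm gives the robot as it stands.
- The arm moves only by the tool move_arm, never from a script. Its argument "series" is one flat list of numbers, 5 for each row, row after row: the shift along the tool's x, y, z in m, then the turn about the tool's z in degrees, then the opening, from -1 (shut) to 1 (fully open). In form: [dx, dy, dz, yaw, fingers, dx, dy, dz, yaw, fingers, ...]. A call has 1 to 12 rows; each row is the pose to reach, as a shift and turn from the pose commanded when the call began, along the tool's axes at that moment; what a row does not reach only later rows make up. A row lasts 1/8 s, in which the tool goes at most 62.5 mm and 10.7 degrees, less where a joint would pass 70% of its speed; a pose out of reach is approached as far as the arm can. A call with a gripper value outside its range is refused whole. The fingers move at their own pace and stop on an object; "newtons" is the grip in N (left out, the last holds). Time passes only in rows, so rows that repeat a pose let the fingers close. It gives the time, the measured TCP pose, the force, the opening and the grip force at its end, in the units of the state.
- arm.observe(): the state, without advancing time (a new reading comes with each control period).
- arm.camera(name): name is "scene" or "side" or "wrist"; returns the picture (384x512x3 uint8, red, green, blue); there is no depth.
- arm.calibration(name): a dict with "fov_y" (degrees; the focal length in pixels is half the picture's height over the tangent of half this angle, whatever the lens; pixels are square), "cx", "cy" (the principal point, pixels), "D" ([k1, k2, p1, p2, k3] as OpenCV has them; the pictures are not rectified), "extrinsics" (4x4, takes a point from world to camera coordinates). Camera axes: x right, y up, looking along -z (the intrinsics and any distortion apply to the point x, -y, -z); pixel columns grow to the right and rows downward; lengths in m; the calibration is good to about 2 mm. A picture is of the moment at which its call begins: read the wrist's pose just before it. calibration takes no time and is no camera call; for the wrist camera it gives the pose at the moment of the call.
- arm.sign_off(): hands the job in; it is judged then, once.
The state is a dict: "clock": time; "joint_pos": joint angles; "joint_vel": joint speeds; "tau": joint torques, N m; "ee_pos": TCP position; "tcp_rot": TCP orientation; "ft_force": force on the tool from outside, world axes, zero at the start; "torque": the same for the moment, N m; "width": finger opening in m; "finger_force": force on a finger pad.
Only numpy, scipy, OpenCV 4.12 (cv2) and the standard library are available. Lean on these libraries where they do the work, as an engineer would, in place of code of your own. Each camera call takes 0.05 s, during which the arm holds its last target. There are 200 camera calls.

TASK

Take the lid off the glass storage jar and lay it flat on the counter, then hold the sieve of mixed nuts over the open jar and shake it side to side until every small nut has dropped into the jar and only the large ones are left. Stand the sieve squarely back on its board, gather the large nuts lying on the counter into it, and put the lid back on the jar, fully seated. Leave the spice jar, pepper mill and ramekin where they stand.

Things in the scene. Friction and masses are not known exactly. Their poses are not given: they have to be found in the camera images.
- jar: Rectangular storage jar of smoked glass, fixed to the counter: outside 250 (its x) x 180 (its y) x 110 mm high, walls 5 mm, so the mouth is 240 x 170 mm; inner floor 8 mm up. Origin: centre of the underside. Empty at the start, its lid on.
- jar_mouth (a point): Centre of the jar's mouth, level with the rim, 110 mm above the counter. Same axes as the jar.
- lid: The jar's loose glass lid, 0.55 kg: plate 256 (its x) x 186 (its y) x 8 mm; beneath it a locating rim, 228 x 158 mm outside and 12 mm deep, goes into the mouth with 6 mm to spare all round (either way round). Origin: centre of the underside of the locating rim: 98 mm above the jar's origin when seated with the plate on the jar's rim, about 0 when lying flat on the counter.
- lid_knob (a point): Middle of the lid's black bar knob, 43 mm above the lid's origin, on its centre line. The bar is 24 mm thick (lid's x), 70 mm long (lid's y) and 26 mm high; under it a neck 26 mm across and 10 mm high. Grip it from above across its 24 mm thickness.
- board: Dark wooden board, 270 (its x) x 215 (its y) x 16 mm, fixed to the counter; the sieve stands on it at the start. Origin: centre of the underside.
- sieve: Hand sieve, 0.45 kg empty: wooden frame 206 (its x) x 166 (its y) x 52 mm high, walls 8 mm, with a steel screen inside. Two steel straps rise from the middles of the two long walls (x = 0, y = +-85 mm) to a bridge handle over the middle. Quick strokes of 30 to 50 mm along its x shake the small nuts through; slow level carrying keeps them on. Origin: centre of the underside.
- sieve_screen (a point): Centre of the screen's flat upper side, 10 mm above the sieve's origin. It has 8 square holes of 28 mm: at x = 0, y = +-23 mm and at x = +-59, y = -46, 0 and 46 mm; 31 mm wide strips between the rows. The small nuts lie on the strips and only roll when the sieve accelerates at over 1.5 m/s2 or tilts over 8 degrees; rolling across the rows they find the holes.
- sieve_grip (a point): Middle of the sieve's wooden handle bar, 168 mm above the sieve's origin. The bar is 24 mm thick (sieve's x), 120 mm long (sieve's y) and 24 mm high, on a steel strip 4 mm thick; below that free space. Grip it from above across its 24 mm thickness.
- small1: Small nut (macadamia in its shell), a hard brown ball 25 mm across, 10 g, one of three to six on the screen of the sieve at the start; may be absent. Origin: its centre; its axes mean nothing.
- small2: Small nut (macadamia in its shell), a hard brown ball 25 mm across, 10 g, one of three to six on the screen of the sieve at the start; may be absent. Origin: its centre; its axes mean nothing.
- small3: Small nut (macadamia in its shell), a hard brown ball 25 mm across, 10 g, one of three to six on the screen of the sieve at the start; may be absent. Origin: its centre; its axes mean nothing.
- small4: Small nut (macadamia in its shell), a hard brown ball 25 mm across, 10 g, one of three to six on the screen of the sieve at the start; may be absent. Origin: its centre; its axes mean nothing.
- small5: Small nut (macadamia in its shell), a hard brown ball 25 mm across, 10 g, one of three to six on the screen of the sieve at the start; may be absent. Origin: its centre; its axes mean nothing.
- small6: Small nut (macadamia in its shell), a hard brown ball 25 mm across, 10 g, one of three to six on the screen of the sieve at the start; may be absent. Origin: its centre; its axes mean nothing.
- large1: Large nut (walnut in its shell), a lumpy tan ball with a seam, 43 to 45 mm across, 18 g, too big for the holes. Origin: its centre; its axes mean nothing. In the sieve at the start, sunk into a hole with its centre 28 mm above the sieve's origin.
- large2: Large nut (walnut in its shell), a lumpy tan ball with a seam, 43 to 45 mm across, 18 g, too big for the holes. Origin: its centre; its axes mean nothing. In the sieve at the start, sunk into a hole with its centre 28 mm above the sieve's origin.
- large3: Large nut (walnut in its shell), a lumpy tan ball with a seam, 43 to 45 mm across, 18 g, too big for the holes. Origin: its centre; its axes mean nothing. Lies loose on the counter at the start (two or three of these strays); may be absent. It rolls a little way if pushed.
- large4: Large nut (walnut in its shell), a lumpy tan ball with a seam, 43 to 45 mm across, 18 g, too big for the holes. Origin: its centre; its axes mean nothing. Lies loose on the counter at the start (two or three of these strays); may be absent. It rolls a little way if pushed.
- large5: Large nut (walnut in its shell), a lumpy tan ball with a seam, 43 to 45 mm across, 18 g, too big for the holes. Origin: its centre; its axes mean nothing. Lies loose on the counter at the start (two or three of these strays); may be absent. It rolls a little way if pushed.
- spice_jar: Bystander: small closed glass jar, 72 mm across, 133 mm high, standing. Origin: centre of the underside.
- pepper_mill: Bystander: turned wooden pepper mill, 58 mm across, 137 mm high, standing. Origin: centre of the underside.
- ramekin: Bystander: white ceramic ramekin, 84 mm across, 45 mm high, standing. Origin: centre of the underside.
Not all that is in view belongs to the job. What is shaped like the large3 but green is not meant.

How it is judged:
On the way, in this order (a step that is already met when the one before it is completed fails the run):
1. the lid lies flat on the counter, off the jar (height (world z) of lid below 0.02 m and angle between lid's own z axis and vertical below 0.15 rad and linear speed of lid below 0.05 m/s), for 0.2 s.
2. every small nut is in the jar while the sieve is held over it, the large nuts that began in it still in it (x of small1 in the frame of jar between -0.12 and 0.12 m and y of small1 in the frame of jar between -0.085 and 0.085 m and z of small1 in the frame of jar between 0.01 and 0.095 m and x of small2 in the frame of jar between -0.12 and 0.12 m and y of small2 in the frame of jar between -0.085 and 0.085 m and z of small2 in the frame of jar between 0.01 and 0.095 m and x of small3 in the frame of jar between -0.12 and 0.12 m and y of small3 in the frame of jar between -0.085 and 0.085 m and z of small3 in the frame of jar between 0.01 and 0.095 m and x of small4 in the frame of jar between -0.12 and 0.12 m and y of small4 in the frame of jar between -0.085 and 0.085 m and z of small4 in the frame of jar between 0.01 and 0.095 m and x of small5 in the frame of jar between -0.12 and 0.12 m and y of small5 in the frame of jar between -0.085 and 0.085 m and z of small5 in the frame of jar between 0.01 and 0.095 m and x of small6 in the frame of jar between -0.12 and 0.12 m and y of small6 in the frame of jar between -0.085 and 0.085 m and z of small6 in the frame of jar between 0.01 and 0.095 m and x of large1 in the frame of sieve between -0.096 and 0.096 m and y of large1 in the frame of sieve between -0.076 and 0.076 m and z of large1 in the frame of sieve between 0.01 and 0.075 m and x of large2 in the frame of sieve between -0.096 and 0.096 m and y of large2 in the frame of sieve between -0.076 and 0.076 m and z of large2 in the frame of sieve between 0.01 and 0.075 m and horizontal distance between sieve and jar below 0.07 m and height (world z) of sieve above 0.1 m), for 0.2 s.
At the end, for the whole second after the job is handed in: All small nuts in the jar, all large nuts in the sieve; sieve level on its board, within 35 (x) and 30 mm (y) of its middle, 0.2 rad of square; lid seated on the jar: height within 4 mm, within 12 mm of centred, level to 0.03 rad; all at rest (x of small1 in the frame of jar between -0.12 and 0.12 m and y of small1 in the frame of jar between -0.085 and 0.085 m and z of small1 in the frame of jar between 0.01 and 0.095 m and x of small2 in the frame of jar between -0.12 and 0.12 m and y of small2 in the frame of jar between -0.085 and 0.085 m and z of small2 in the frame of jar between 0.01 and 0.095 m and x of small3 in the frame of jar between -0.12 and 0.12 m and y of small3 in the frame of jar between -0.085 and 0.085 m and z of small3 in the frame of jar between 0.01 and 0.095 m and x of small4 in the frame of jar between -0.12 and 0.12 m and y of small4 in the frame of jar between -0.085 and 0.085 m and z of small4 in the frame of jar between 0.01 and 0.095 m and x of small5 in the frame of jar between -0.12 and 0.12 m and y of small5 in the frame of jar between -0.085 and 0.085 m and z of small5 in the frame of jar between 0.01 and 0.095 m and x of small6 in the frame of jar between -0.12 and 0.12 m and y of small6 in the frame of jar between -0.085 and 0.085 m and z of small6 in the frame of jar between 0.01 and 0.095 m and x of large1 in the frame of sieve between -0.096 and 0.096 m and y of large1 in the frame of sieve between -0.076 and 0.076 m and z of large1 in the frame of sieve between 0.01 and 0.075 m and x of large2 in the frame of sieve between -0.096 and 0.096 m and y of large2 in the frame of sieve between -0.076 and 0.076 m and z of large2 in the frame of sieve between 0.01 and 0.075 m and x of large3 in the frame of sieve between -0.096 and 0.096 m and y of large3 in the frame of sieve between -0.076 and 0.076 m and z of large3 in the frame of sieve between 0.01 and 0.075 m and x of large4 in the frame of sieve between -0.096 and 0.096 m and y of large4 in the frame of sieve between -0.076 and 0.076 m and z of large4 in the frame of sieve between 0.01 and 0.075 m and x of large5 in the frame of sieve between -0.096 and 0.096 m and y of large5 in the frame of sieve between -0.076 and 0.076 m and z of large5 in the frame of sieve between 0.01 and 0.075 m and x of sieve in the frame of board between -0.035 and 0.035 m and y of sieve in the frame of board between -0.03 and 0.03 m and z of sieve in the frame of board between 0.012 and 0.02 m and angle between the x axis of sieve and the x axis of board, either way round below 0.2 rad and angle between sieve's own z axis and vertical below 0.05 rad and x of lid in the frame of jar between -0.012 and 0.012 m and y of lid in the frame of jar between -0.012 and 0.012 m and z of lid in the frame of jar between 0.094 and 0.1015 m and angle between lid's own z axis and vertical below 0.03 rad and angle between the x axis of lid and the x axis of jar, either way round below 0.12 rad and linear speed of each of lid, sieve, small1, small2, small3, small4, small5, small6, large1, large2, large3, large4, large5 below 0.03 m/s); the robot touches nothing.
It fails at once if the spice jar is moved more than 30 mm or tipped over (distance of spice_jar from where it was at the start of the episode above 0.03 m or angle between spice_jar's own z axis and vertical above 0.4 rad).
It fails at once if the pepper mill is moved more than 30 mm or tipped over (distance of pepper_mill from where it was at the start of the episode above 0.03 m or angle between pepper_mill's own z axis and vertical above 0.4 rad).
It fails at once if the ramekin is moved more than 30 mm or tipped over (distance of ramekin from where it was at the start of the episode above 0.03 m or angle between ramekin's own z axis and vertical above 0.4 rad).
Of small1, small2, small3, small4, small5, small6 only 3 to 6 are there at a start; the rules pass over those that are not, and their reading is None.
Of large3, large4, large5 only 2 to 3 are there at a start; the rules pass over those that are not, and their reading is None.
At some moment in a run one of large3, large4, large5, lid may be knocked a few centimetres aside while the robot is not near it.
It also fails if it takes over 210 s, if anything falls off the work surface, if the arm or the gripper's body presses on something with over 40 N, if the wrist force passes 120 N, or if a joint passes its speed limit or range.

## Working session

There is one attempt and no reset: what is moved stays moved. The work goes in short steps, Python scripts to look and compute and a tool call to move; the robot and the scene stay as the last step left them, time stands still between calls to the robot, and variables do not carry over. Pictures are saved under pics/ and viewed, at most 14 in all, crops included, and the job is handed in when it is done.

Besides the shell and the picture viewer there is one more tool, called after "Call:" by a JSON object that holds its "op" and its "data", one argument or row to a line. move_arm: Moves the arm, as the interface text tells. Its arguments: {"type":"object","properties":{"series":{"type":"array"},"newtons":{"type":"number"}},"required":["series"]}

```bash
mkdir -p pics; ls
python3 - <<'E'
from workcell import arm
import cv2
s=arm.observe();print({k:(v if not hasattr(v,'__len__') else [round(float(x),4) for x in v]) for k,v in s.items()})
for n in ("scene","side","wrist"):
    c=arm.calibration(n);print(n,c)
    cv2.imwrite(f"pics/{n}0.png",cv2.cvtColor(arm.camera(n),cv2.COLOR_RGB2BGR))
E
```

```text
pics
{'clock': 0.0, 'joint_pos': [-1.4401, 0.3595, 1.5114, 0.0, 1.2725, -0.1151], 'joint_vel': [0.0015, 0.0003, -0.0008, -0.0013, 0.0007, 0.0016], 'tau': [0.002, -51.5374, -27.0725, 0.0678, 0.0348, -0.0001], 'ee_pos': [0.1459, -0.5814, 0.3018], 'tcp_rot': [0.9925, 0.1226, -0.0, -0.0009], 'ft_force': [0.4159, 0.0333, -0.4403], 'torque': [0.0146, 0.0288, 0.0131], 'finger_force': 0.0, 'width': 0.08791196668428364}
scene {'fov_y': 54.47967637226204, 'cx': 256.47722678793525, 'cy': 189.53661948439805, 'D': array([-0.04464395,  0.        ,  0.        ,  0.        ,  0.        ]), 'extrinsics': array([[ 0.20883811,  0.97794578, -0.00294708, -0.11202874],
       [-0.7428233 ,  0.16058687,  0.64994262,  0.32080563],
       [ 0.63608191, -0.13354363,  0.75997757, -1.54328593],
       [ 0.        ,  0.        ,  0.        ,  1.        ]])}
side {'fov_y': 46.99892820033384, 'cx': 264.91082583120186, 'cy': 190.38775349836345, 'D': array([-0.02479832,  0.        ,  0.        ,  0.        ,  0.        ]), 'extrinsics': array([[-0.91754568,  0.3976178 , -0.00316467,  0.53247466],
       [-0.25678064, -0.58643455,  0.76821756,  0.06537309],
       [ 0.30360111,  0.70568733,  0.64018104, -1.79727771],
       [ 0.        ,  0.        ,  0.        ,  1.        ]])}
wrist {'fov_y': 69.11024837377691, 'cx': 253.4298514484944, 'cy': 194.34076745471933, 'D': array([-0.0080024,  0.       ,  0.       ,  0.       ,  0.       ]), 'extrinsics': array([[ 0.24384524, -0.96981207, -0.00201174, -0.59897504],
       [ 0.92688722,  0.23366172, -0.29373846,  0.03558821],
       [ 0.28534118,  0.06976207,  0.95588371, -0.39216094],
       [ 0.        ,  0.        ,  0.        ,  1.        ]])}
```

View pics/scene0.png

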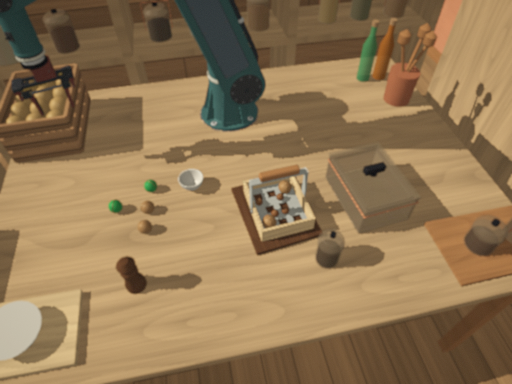

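View pics/side0.png

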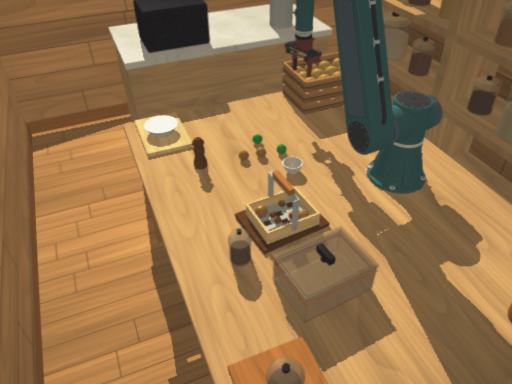

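```bash
cat > h.py <<'E'
import numpy as np, cv2
from workcell import arm
def cam(n):
    c=arm.calibration(n); E=np.array(c["extrinsics"]); f=192/np.tan(np.radians(c["fov_y"]/2))
    K=np.array([[f,0,c["cx"]],[0,f,c["cy"]],[0,0,1.]]); F=np.diag([1,-1,-1.])
    return K,np.array(c["D"]),F@E[:3,:3],F@E[:3,3]
def proj(n,P,C=None):
    K,D,R,t=C or cam(n); return cv2.projectPoints(np.atleast_2d(np.asarray(P,float)),cv2.Rodrigues(R)[0],t,K,D)[0][:,0]
def ray(n,uv,z,C=None):
    "world points at height z seen at pixels uv"
    K,D,R,t=C or cam(n); p=cv2.undistortPoints(np.asarray(uv,float).reshape(-1,1,2),K,D)[:,0]
    d=np.c_[p,np.ones(len(p))]@R; o=-R.T@t; return o+d*((z-o[2])/d[:,2])[:,None]
def snap(n,name,box=None,k=1):
    C=cam(n); im=cv2.cvtColor(arm.camera(n),cv2.COLOR_RGB2BGR)
    cv2.imwrite(f"pics/{name}_raw.png",im); crop(im,name,box,k); return im,C
def crop(im,name,box,k):
    if box: x0,y0,x1,y1=box; im=im[y0:y1,x0:x1]
    cv2.imwrite(f"pics/{name}.png",cv2.resize(im,None,fx=k,fy=k,interpolation=cv2.INTER_CUBIC))
E
python3 - <<'E'
from h import *
crop(cv2.imread("pics/scene0.png"),"sc1",(225,140,425,280),4)
crop(cv2.imread("pics/side0.png"),"sd1",(220,165,390,325),3.7)
# rough objects
print("strays",ray("scene",[(148,207),(145,226)],.022), ray("side",[(244,156),(262,152)],.022))
print("green",ray("scene",[(151,186),(116,206)],.022), ray("side",[(257,140),(281,150)],.022))
print("ramekin",ray("scene",[(190,180)],.04),ray("side",[(292,164)],.04))
print("mill base",ray("scene",[(135,286)],.01),"spice",ray("scene",[(328,262)],.0), ray("side",[(240,260)],0))
E
```

```text
strays [[ 0.45345701 -0.33840715  0.022     ]
 [ 0.52694033 -0.34935327  0.022     ]] [[ 0.52951829 -0.33881166  0.022     ]
 [ 0.44845638 -0.33536023  0.022     ]]
green [[ 0.36454264 -0.32634561  0.022     ]
 [ 0.42747326 -0.44027378  0.022     ]] [[ 0.43229594 -0.42953284  0.022     ]
 [ 0.36788986 -0.31637479  0.022     ]]
ramekin [[ 0.38205433 -0.19397217  0.04      ]] [[ 0.38060626 -0.18486477  0.04      ]]
mill base [[ 0.71828085 -0.38374756  0.01      ]] spice [[7.53235103e-01 1.67487504e-01 1.11022302e-16]] [[0.74509916 0.17468247 0.        ]]
```

View pics/sc1.png

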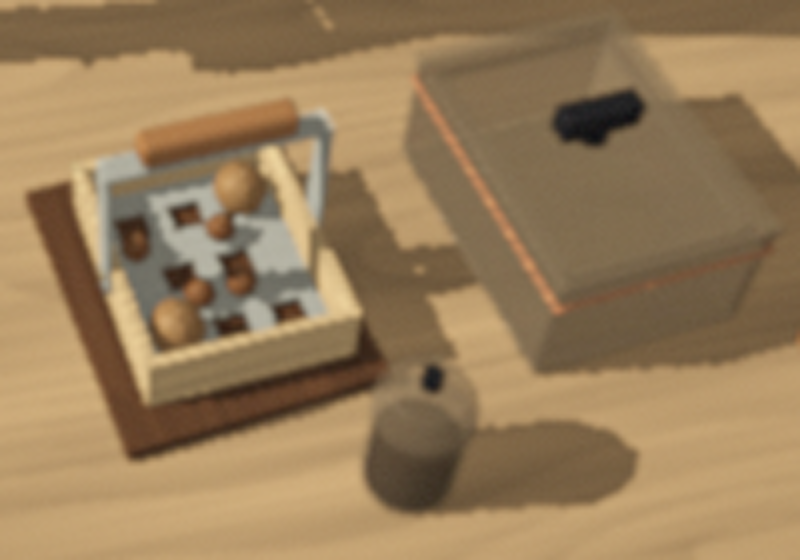

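View pics/sd1.png

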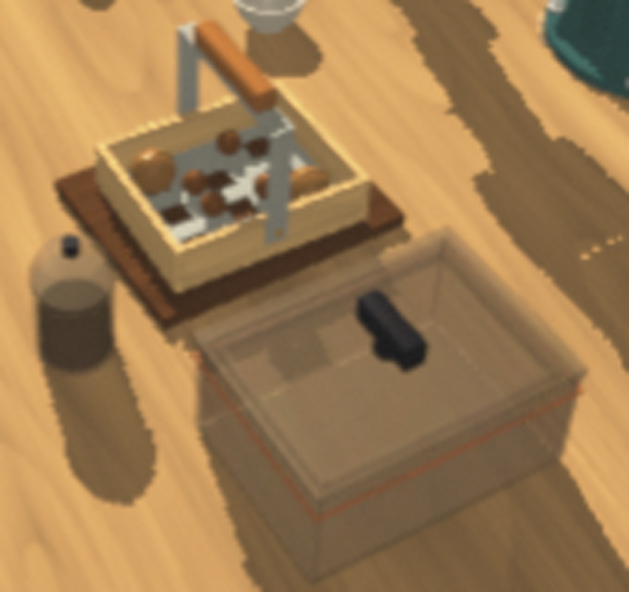

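```bash
cat > fit.py <<'E'
from h import *
from scipy.optimize import least_squares
S=lambda p:np.array(p,float)/4+[225,140]; D=lambda p:np.array(p,float)/3.7+[220,165]
def rect(a,b,z): return np.array([[sx*a/2,sy*b/2,z] for sx,sy in((-1,-1),(1,-1),(1,1),(-1,1))])
def fit(obs,guess):
    Cs={n:cam(n) for n in("scene","side")}
    def T(p,P): c,s=np.cos(p[2]),np.sin(p[2]); P=np.atleast_2d(P);return np.c_[p[0]+c*P[:,0]-s*P[:,1],p[1]+s*P[:,0]+c*P[:,1],P[:,2]]
    r=lambda p:np.concatenate([(proj(n,T(p,P),Cs[n])-uv).ravel() for n,P,uv in obs])
    q=least_squares(r,guess,loss="soft_l1");return q.x,r(q.x).round(1)
E
python3 - <<'E'
from fit import *
B=rect(.27,.215,.016);V=rect(.206,.166,.068)
for name,x in(("corners rows -x-y,+x-y,+x+y,-x+y; board sc",ray("scene",S([(28,195),(135,450),(385,370)]),.016)),("sieve sc",ray("scene",S([(78,163),(150,385),(360,308),(275,148)]),.068)),("sieve sd",ray("side",D([(265,78),(98,150),(180,278),(368,182)]),.068)),("lid sc",ray("scene",S([(418,72),(558,290),(775,230),(615,15)]),.118)),("lid sd",ray("side",D([(445,235),(197,335),(320,500),(583,378)]),.118))):
    print(name,x[:,:2].round(3).tolist(), "edges",np.linalg.norm(np.diff(x,axis=0),axis=1).round(3))
o=[("scene",B[:3],S([(28,195),(135,450),(385,370)])),("side",B[1:3],D([(58,188),(170,320)])),("side",B[3:],D([(403,215)]))]
o[1]=("side",B[1:3],D([(58,188),(170,320)])); 
print("board",fit(o,[.6,.03,.1]))
o=[("scene",V,S([(78,163),(150,385),(360,308),(275,148)])),("side",V,D([(265,78),(98,150),(180,278),(368,182)])),("scene",[0,0,.184],S([(218,132)])),("side",[0,0,.184],D([(236,66)]))]
print("sieve",fit(o,[.6,.03,.1]))
L=rect(.256,.186,.118)
o=[("scene",L,S([(418,72),(558,290),(775,230),(615,15)])),("side",L,D([(445,235),(197,335),(320,500),(583,378)])),("scene",[0,0,.141],S([(600,115)])),("side",[0,0,.141],D([(392,328)]))]
print("lid",fit(o,[.55,.3,.1]))
E
```

```text
corners rows -x-y,+x-y,+x+y,-x+y; board sc [[0.429, -0.061], [0.688, -0.026], [0.66, 0.176]] edges [0.262 0.203]
sieve sc [[0.449, -0.021], [0.669, -0.01], [0.635, 0.157], [0.467, 0.139]] edges [0.22  0.171 0.17 ]
sieve sd [[0.46, -0.028], [0.653, 0.005], [0.649, 0.19], [0.44, 0.147]] edges [0.196 0.184 0.214]
lid sc [[0.454, 0.259], [0.684, 0.283], [0.667, 0.462], [0.424, 0.443]] edges [0.231 0.18  0.243]
lid sd [[0.441, 0.278], [0.681, 0.296], [0.665, 0.477], [0.424, 0.458]] edges [0.241 0.182 0.242]
board (array([0.54158352, 0.06325072, 0.13158908]), array([-0.4, -1.6,  0.1,  0.3,  3.9, -0.4, -1.3, -2.1, -1. ,  0.3,  1.5,
       -0.9]))
sieve (array([0.54510013, 0.06987125, 0.08579851]), array([-0.3,  0.2,  1.1, -4.4,  1.9,  1.1, -1.2, -7. ,  3.3,  0.3, -1.5,
       -1.5, -1.1, -6.5,  0.6, -1. ,  1.3,  0.2, -0.9, -0.2]))
lid (array([0.54967481, 0.36958062, 0.09548085]), array([-0.5, -5.2,  2.3,  0.1,  3.9, -0.3,  0.5, -2.4,  0.6, -3.6, -2.4,
       -1.2, -1.5, -0.4,  1.6, -3. ,  0.4,  0. , -0.8,  0.3]))
```

```bash
cat >> h.py <<'E'
def pose():
    s=arm.observe(); x,y,z,w=s["tcp_rot"]; return np.array(s["ee_pos"]),np.arctan2(2*(x*y+z*w),1-2*(y*y+z*z)),s
def go(*T):
    p,f,s=pose(); print("t",round(s["clock"],2),"tcp",p.round(4),"phi",round(np.degrees(f),2),"w",round(s["width"],4),"F",np.round(s["ft_force"],1))
    for t in T:
        d=np.array(t[:3])-p; u=np.array([np.cos(f),np.sin(f)]); v=np.array([np.sin(f),-np.cos(f)])
        print("  ->",t,"rows:",(d[:2]@u).round(4),(d[:2]@v).round(4),(-d[2]).round(4),round(-(t[3]-np.degrees(f)),2))
E
python3 - <<'E'
from h import *
K,D,R,t=cam("wrist");p,f,s=pose();o=-R.T@t-p;print("cam off tool x,y,z",o[:2]@[np.cos(f),np.sin(f)],o[:2]@[np.sin(f),-np.cos(f)],-o[2],"view dir",R[2])
go((.58,-.1,.4,60),(.55,.35,.4,95.5),(.6,.23,.4,95.5))
E
```

```text
cam off tool x,y,z 0.08142766133603768 0.00017984408563628124 -0.08221376054614621 view dir [-0.28531231 -0.06997283 -0.95587692]
t 0.15 tcp [ 0.146  -0.5815  0.302 ] phi 14.09 w 0.0881 F [0.6 0.2 0.2]
  -> (0.58, -0.1, 0.4, 60) rows: 0.5382 -0.3614 -0.098 -45.91
  -> (0.55, 0.35, 0.4, 95.5) rows: 0.6186 -0.8052 -0.098 -81.41
  -> (0.6, 0.23, 0.4, 95.5) rows: 0.6379 -0.6766 -0.098 -81.41
```

Call:
{"op": "move_arm", "data": {
  "series": [0.538,-0.361,-0.098,-46,1,0.538,-0.361,-0.098,-46,1,0.538,-0.361,-0.098,-46,1,0.538,-0.361,-0.098,-46,1,0.538,-0.361,-0.098,-46,1,0.538,-0.361,-0.098,-46,1,0.538,-0.361,-0.098,-46,1,0.538,-0.361,-0.098,-46,1,0.538,-0.361,-0.098,-46,1,0.538,-0.361,-0.098,-46,1,0.538,-0.361,-0.098,-46,1]
}}

```text
clock: 1.52
ee_pos: [0.5817, -0.0982, 0.4009]
tcp_rot: [0.865, 0.502, 0.0, -0.0]
ft_force: [-0.2, 0.2, -0.5]
width: 0.0878
finger_force: 0.0
```

```bash
python3 -c "
from h import *
go((.56,.28,.4,95.5))"
```

```text
t 1.52 tcp [ 0.5817 -0.0982  0.4009] phi 60.24 w 0.0878 F [-0.2  0.2 -0.5]
  -> (0.56, 0.28, 0.4, 95.5) rows: 0.3175 -0.2066 0.0009 -35.26
```

Call:
{"op": "move_arm", "data": {
  "series": [0.318,-0.207,0,-35.3,1,0.318,-0.207,0,-35.3,1,0.318,-0.207,0,-35.3,1,0.318,-0.207,0,-35.3,1,0.318,-0.207,0,-35.3,1,0.318,-0.207,0,-35.3,1,0.318,-0.207,0,-35.3,1,0.318,-0.207,0,-35.3,1,0.318,-0.207,0,-35.3,1]
}}

```text
clock: 2.65
ee_pos: [0.5593, 0.2765, 0.4006]
tcp_rot: [0.674, 0.739, -0.0, 0.0]
ft_force: [-0.2, 0.4, -0.0]
width: 0.0876
finger_force: 0.0
```

```bash
python3 -c "
from h import *
pose();im,C=snap('wrist','w1',None,1.55);import pickle;pickle.dump(C,open('w1.pkl','wb'))
go()"
```

```text
t 2.7 tcp [0.5594 0.2764 0.4007] phi 95.27 w 0.0878 F [ 0.1 -0.8 -0. ]
```

View pics/w1.png

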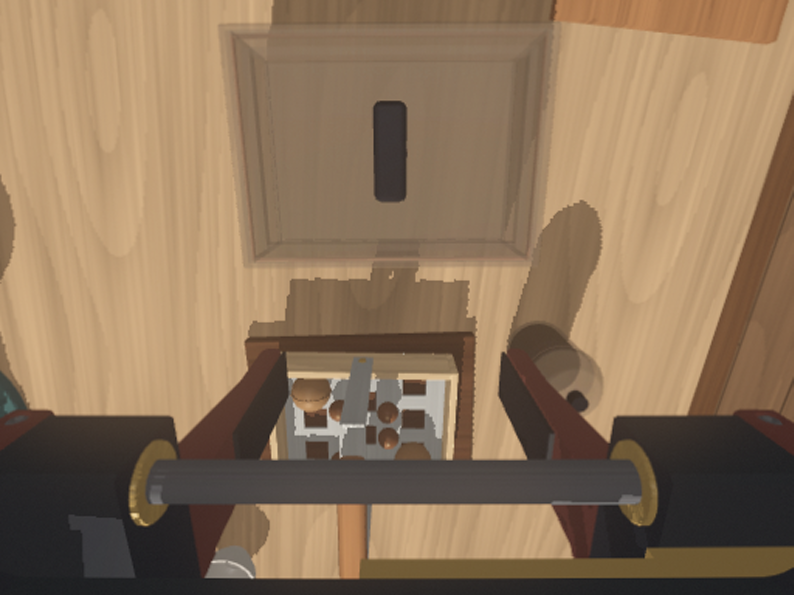

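```bash
cat > fw.py <<'E'
from h import *
import pickle
C=pickle.load(open('w1.pkl','rb')); k=1.55
w=lambda uv,z:ray('wrist',np.array(uv,float)/k,z,C)[:,:2]
E
python3 - <<'E'
from fw import *
def rep(n,P): print(n,P.round(4).tolist(),"yaw deg of first edge",np.degrees(np.arctan2(*(P[1]-P[0])[::-1])).round(2),"len",np.linalg.norm(P[1]-P[0]).round(4),"mean",P.mean(0).round(4))
L=w([(221,25),(553,25),(530,263),(247,265)],.118);rep("lid",L);rep("lid front",L[[3,2]])
rep("knob ends",w([(390.5,101),(390,200)],.154))
rep("board +y",w([(247,341),(475,333)],.016));rep("sieve +y",w([(285,353),(459,357)],.068))
rep("strap y=.085 top",w([(363,358)],.05).repeat(2,0))
print("spice base",w([(535,345),(560,375)],0))
E
```

```text
lid [[0.4161, 0.4468], [0.6609, 0.4696], [0.677, 0.2907], [0.4345, 0.2663]] yaw deg of first edge 5.31 len 0.2459 mean [0.5471 0.3683]
lid front [[0.4345, 0.2663], [0.677, 0.2907]] yaw deg of first edge 5.74 len 0.2437 mean [0.5557 0.2785]
knob ends [[0.5465, 0.4019], [0.5523, 0.3346]] yaw deg of first edge -85.08 len 0.0675 mean [0.5494 0.3682]
board +y [[0.401, 0.1502], [0.6638, 0.1847]] yaw deg of first edge 7.49 len 0.265 mean [0.5324 0.1674]
sieve +y [[0.4573, 0.1634], [0.6387, 0.1758]] yaw deg of first edge 3.91 len 0.1818 mean [0.548  0.1696]
strap y=.085 top [[0.5382, 0.157], [0.5382, 0.157]] yaw deg of first edge 0.0 len 0.0 mean [0.5382 0.157 ]
spice base [[0.74208852 0.17015635]
 [0.78050543 0.1335111 ]]
```

```bash
python3 -c "
from h import *
go((.5494,.368,.3,95.3),(.5494,.368,.205,95.3))"
```

```text
t 2.7 tcp [0.5594 0.2764 0.4007] phi 95.27 w 0.0878 F [ 0.1 -0.8 -0. ]
  -> (0.5494, 0.368, 0.3, 95.3) rows: 0.0922 -0.0016 0.1007 -0.03
  -> (0.5494, 0.368, 0.205, 95.3) rows: 0.0922 -0.0016 0.1957 -0.03
```

Call:
{"op": "move_arm", "data": {
  "series": [0.091,-0.0015,0.06,0,1,0.091,-0.0015,0.1,0,1,0.091,-0.0015,0.13,0,1,0.091,-0.0015,0.16,0,1,0.091,-0.0015,0.18,0,1,0.091,-0.0015,0.195,0,1,0.091,-0.0015,0.195,0,1]
}}

```text
clock: 3.58
ee_pos: [0.549, 0.3673, 0.2048]
tcp_rot: [0.674, 0.739, -0.001, -0.0]
ft_force: [-0.0, 0.3, -0.0]
width: 0.0876
finger_force: 0.0
```

```bash
python3 -c "
from h import *
go((.5494,.368,.205,95.3));snap('wrist','w2',None,1.2)"
```

```text
t 3.58 tcp [0.549  0.3673 0.2048] phi 95.31 w 0.0876 F [-0.   0.3 -0. ]
  -> (0.5494, 0.368, 0.205, 95.3) rows: 0.0006 0.0004 -0.0002 0.01
```

View pics/w2.png

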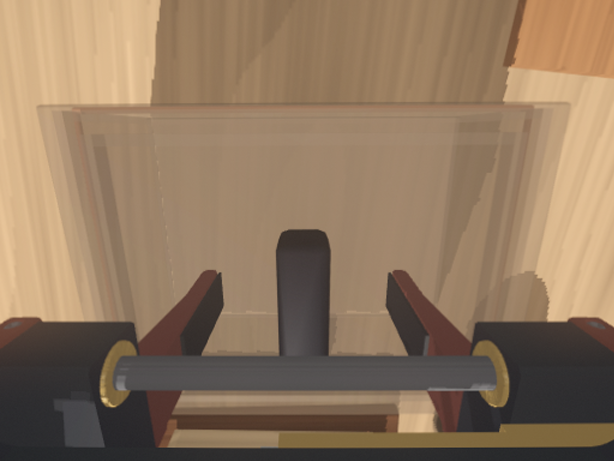

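The open fingers (220 and 388) straddle the knob (centre 303) evenly. Next I close and lift.

Call:
{"op": "move_arm", "data": {
  "series": [0,0,0,0,-1,0,0,0,0,-1,0,0,0,0,-1,0,0,0,0,-1,0,0,0,0,-1,0,0,0,0,-1],
  "newtons": 45
}}

```text
clock: 4.38
ee_pos: [0.5491, 0.3685, 0.2057]
tcp_rot: [0.673, 0.74, -0.0, -0.0]
ft_force: [0.6, -0.7, 0.2]
width: 0.0315
finger_force: 0.0
```

Call:
{"op": "move_arm", "data": {
  "series": [0,0,-0.01,0,-1,0,0,-0.03,0,-1,0,0,-0.06,0,-1,0,0,-0.1,0,-1,0,0,-0.14,0,-1,0,0,-0.17,0,-1,0,0,-0.17,0,-1]
}}

```text
clock: 5.25
ee_pos: [0.5499, 0.3689, 0.3783]
tcp_rot: [0.673, 0.74, 0.002, 0.001]
ft_force: [-0.2, 0.1, -5.5]
width: 0.0235
finger_force: 45.0
```

```bash
python3 -c "
from h import *
go((.7,.1,.375,95.3),(.66,-.17,.375,95.3),(.66,-.17,.375,60))"
```

```text
t 5.25 tcp [0.5499 0.3689 0.3783] phi 95.39 w 0.0235 F [-0.2  0.1 -5.5]
  -> (0.7, 0.1, 0.375, 95.3) rows: -0.2818 0.1242 0.0033 0.09
  -> (0.66, -0.17, 0.375, 95.3) rows: -0.5468 0.059 0.0033 0.09
  -> (0.66, -0.17, 0.375, 60) rows: -0.5468 0.059 0.0033 35.39
```

Call:
{"op": "move_arm", "data": {
  "series": [-0.03,0.003,0,0,-1,-0.075,0.008,0,0,-1,-0.125,0.013,0,0,-1,-0.18,0.019,0,0,-1,-0.235,0.025,0,0,-1,-0.29,0.031,0,0,-1,-0.345,0.037,0,0,-1,-0.4,0.043,0,0,-1,-0.45,0.049,0,0,-1,-0.5,0.054,0,0,-1,-0.53,0.057,0,0,-1,-0.547,0.059,0,0,-1]
}}

```text
clock: 6.75
ee_pos: [0.6584, -0.1721, 0.3729]
tcp_rot: [0.674, 0.739, -0.001, -0.002]
ft_force: [0.2, 0.7, -6.0]
width: 0.0234
finger_force: 45.0
```

```bash
python3 -c "
from h import *
go((.66,-.17,.109,95.3));im,C=snap('wrist','w3',None,1.2);snap('scene','s3',(50,110,300,310),2.5)"
```

```text
t 6.75 tcp [ 0.6584 -0.1721  0.3729] phi 95.29 w 0.0234 F [ 0.2  0.7 -6. ]
  -> (0.66, -0.17, 0.109, 95.3) rows: 0.0019 0.0018 0.2639 -0.01
```

View pics/s3.png

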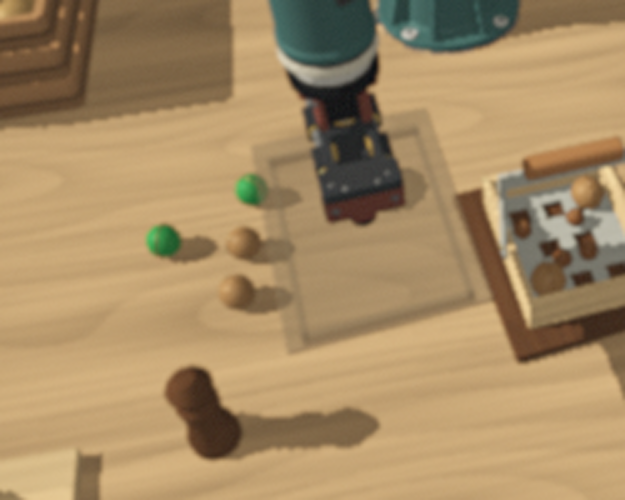

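The lid hangs level over clear counter, well away from board, mill and nuts. Lowering it.

Call:
{"op": "move_arm", "data": {
  "series": [0,0,0.04,0,-1,0,0,0.09,0,-1,0,0,0.14,0,-1,0,0,0.18,0,-1,0,0,0.21,0,-1,0,0,0.235,0,-1,0,0,0.25,0,-1,0,0,0.257,0,-1,0,0,0.26,0,-1,0,0,0.263,0,-1,0,0,0.263,0,-1]
}}

```text
clock: 8.22
ee_pos: [0.6599, -0.1708, 0.114]
tcp_rot: [0.673, 0.739, 0.0, 0.001]
ft_force: [-0.4, 1.1, 0.5]
width: 0.024
finger_force: 45.0
```

Call:
{"op": "move_arm", "data": {
  "series": [0,0,0.001,0,-1,0,0,0.002,0,-1,0,0,0.002,0,-1]
}}

```text
clock: 8.6
ee_pos: [0.6599, -0.1708, 0.114]
tcp_rot: [0.673, 0.74, 0.001, 0.001]
ft_force: [-4.0, 2.8, 15.9]
width: 0.0239
finger_force: 45.0
```

Call:
{"op": "move_arm", "data": {
  "series": [0,0,0,0,1,0,0,0,0,1,0,0,0,0,1,0,0,0,0,1,0,0,0,0,1,0,0,0,0,1,0,0,-0.05,0,1,0,0,-0.11,0,1,0,0,-0.17,0,1,0,0,-0.23,0,1,0,0,-0.28,0,1,0,0,-0.29,0,1]
}}

```text
clock: 10.1
ee_pos: [0.6604, -0.171, 0.4056]
tcp_rot: [0.673, 0.74, 0.002, 0.004]
ft_force: [-0.5, -0.8, -0.1]
width: 0.0875
finger_force: 0.0
```

```bash
python3 -c "
from h import *
go((.543,.00,.4,95.3),(.543,.07,.4,95.3))"
```

```text
t 10.1 tcp [ 0.6604 -0.171   0.4056] phi 95.39 w 0.0875 F [-0.5 -0.8 -0.1]
  -> (0.543, 0.0, 0.4, 95.3) rows: 0.1813 -0.1009 0.0056 0.09
  -> (0.543, 0.07, 0.4, 95.3) rows: 0.251 -0.0943 0.0056 0.09
```

Call:
{"op": "move_arm", "data": {
  "series": [0.18,-0.1,0,0,1,0.18,-0.1,0,0,1,0.18,-0.1,0,0,1,0.18,-0.1,0,0,1,0.18,-0.1,0,0,1,0.18,-0.1,0,0,1]
}}

```text
clock: 10.85
ee_pos: [0.5437, -0.0019, 0.4003]
tcp_rot: [0.673, 0.739, -0.0, 0.0]
ft_force: [-0.2, -0.1, -0.8]
width: 0.0876
finger_force: 0.0
```

```bash
python3 -c "
from h import *
import pickle
im,C=snap('wrist','w4',None,1.55);pickle.dump(C,open('w1.pkl','wb'));go()"
```

```text
t 10.9 tcp [ 0.5438 -0.002   0.4003] phi 95.31 w 0.088 F [-0.1 -0.1  0. ]
```

View pics/w4.png

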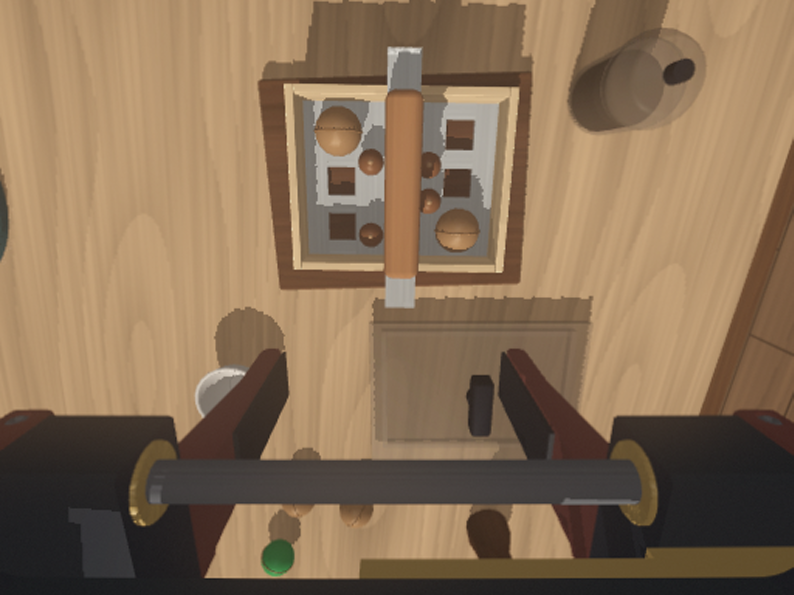

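Run:
```python
from fw import *
def rep(n,P): print(n,P.round(4).tolist(),"yaw",np.degrees(np.arctan2(*(P[1]-P[0])[::-1])).round(2),"len",np.linalg.norm(P[1]-P[0]).round(4),"mean",P.mean(0).round(4))
rep("board",w([(261,81),(532,73),(521,281),(280,289)],.016))
rep("board-y",w([(280,289),(521,281)],.016))
rep("sieve",w([(285,84),(520,88),(504,272),(291,270)],.068));rep("sieve -y",w([(291,270),(504,272)],.068))
b=w([(403,91),(401,277)],.196);rep("bar",b)
m=b.mean(0);go((m[0],m[1],.36,95),(m[0],m[1],.245,95))
```

```text
board [[0.4006, 0.1484], [0.6633, 0.1802], [0.6901, -0.0272], [0.423, -0.0616]] yaw 6.91 len 0.2647 mean [0.5442 0.0599]
board-y [[0.423, -0.0616], [0.6901, -0.0272]] yaw 7.34 len 0.2694 mean [ 0.5565 -0.0444]
sieve [[0.4366, 0.1402], [0.6409, 0.1562], [0.6547, -0.0079], [0.4461, -0.0255]] yaw 4.5 len 0.205 mean [0.5446 0.0657]
sieve -y [[0.4461, -0.0255], [0.6547, -0.0079]] yaw 4.82 len 0.2094 mean [ 0.5504 -0.0167]
bar [[0.5386, 0.124], [0.5489, 0.0088]] yaw -84.91 len 0.1156 mean [0.5437 0.0664]
t 10.9 tcp [ 0.5438 -0.002   0.4003] phi 95.31 w 0.088 F [-0.1 -0.1  0. ]
  -> (np.float64(0.5437193267004552), np.float64(0.06642995878306002), 0.36, 95) rows: 0.0682 0.0063 0.0403 0.31
  -> (np.float64(0.5437193267004552), np.float64(0.06642995878306002), 0.245, 95) rows: 0.0682 0.0063 0.1553 0.31
```

Call:
{"op": "move_arm", "data": {
  "series": [0.05,0.004,0.02,0.3,1,0.068,0.006,0.06,0.3,1,0.068,0.006,0.1,0.3,1,0.068,0.006,0.13,0.3,1,0.068,0.006,0.15,0.3,1,0.068,0.006,0.157,0.3,1,0.068,0.006,0.157,0.3,1,0.068,0.006,0.157,0.3,0],
  "newtons": 60
}}

```text
clock: 11.9
ee_pos: [0.5432, 0.0672, 0.2445]
tcp_rot: [0.675, 0.738, 0.001, 0.001]
ft_force: [-0.1, -0.1, 0.2]
width: 0.0808
finger_force: 0.0
```

Call:
{"op": "move_arm", "data": {
  "series": [0,0,0,0,-1,0,0,0,0,-1,0,0,0,0,-1,0,0,0,0,-1,0,0,0,0,-1,0,0,0,0,-1,0,0,0,0,-1,0,0,0,0,-1]
}}

```text
clock: 12.9
ee_pos: [0.5427, 0.0675, 0.2437]
tcp_rot: [0.675, 0.738, 0.0, 0.0]
ft_force: [2.9, -0.6, -2.1]
width: 0.0235
finger_force: 59.9
```

Call:
{"op": "move_arm", "data": {
  "series": [0,0,-0.004,0,-1,0,0,-0.012,0,-1,0,0,-0.024,0,-1,0,0,-0.038,0,-1,0,0,-0.053,0,-1,0,0,-0.068,0,-1,0,0,-0.083,0,-1,0,0,-0.096,0,-1,0,0,-0.107,0,-1,0,0,-0.113,0,-1,0,0,-0.115,0,-1,0,0,-0.115,0,-1]
}}

```text
clock: 14.4
ee_pos: [0.5422, 0.0675, 0.3584]
tcp_rot: [0.675, 0.738, -0.0, -0.0]
ft_force: [0.4, -0.8, -5.5]
width: 0.0235
finger_force: 59.9
```

```bash
python3 -c "
from h import *
go((.549,.368,.36,95.3))"
```

```text
t 14.4 tcp [0.5422 0.0675 0.3584] phi 95.08 w 0.0235 F [ 0.4 -0.8 -5.5]
  -> (0.549, 0.368, 0.36, 95.3) rows: 0.2987 0.0334 -0.0016 -0.22
```

Call:
{"op": "move_arm", "data": {
  "series": [0.002,0,0,0,-1,0.006,0.001,0,0,-1,0.012,0.001,0,0,-1,0.02,0.002,0,0,-1,0.03,0.003,0,0,-1,0.042,0.005,0,0,-1,0.056,0.006,0,0,-1,0.071,0.008,0,0,-1,0.086,0.01,0,0,-1,0.1,0.011,0,0,-1,0.112,0.012,0,0,-1,0.122,0.0135,0,0,-1]
}}

```text
clock: 15.9
ee_pos: [0.5449, 0.191, 0.3587]
tcp_rot: [0.675, 0.738, -0.0, -0.0]
ft_force: [-0.2, -0.2, -5.8]
width: 0.0238
finger_force: 59.9
```

Call:
{"op": "move_arm", "data": {
  "series": [0.01,0.001,0,0,-1,0.022,0.0025,0,0,-1,0.036,0.004,0,0,-1,0.052,0.006,0,0,-1,0.069,0.008,0,0,-1,0.086,0.0095,0,0,-1,0.103,0.011,0,0,-1,0.12,0.013,0,0,-1,0.136,0.015,0,0,-1,0.15,0.016,0,0,-1,0.16,0.0175,0,0,-1,0.168,0.018,0,0,-1]
}}

```text
clock: 17.4
ee_pos: [0.5481, 0.3597, 0.3586]
tcp_rot: [0.675, 0.738, -0.0, 0.0]
ft_force: [1.4, -0.8, -5.1]
width: 0.0237
finger_force: 59.9
```

```bash
python3 -c "
from h import *
go((.549,.368,.352,95.3))
im,C=snap('scene','s5',(300,80,450,260),3.2)"
```

```text
t 17.4 tcp [0.5481 0.3597 0.3586] phi 95.09 w 0.0237 F [ 1.4 -0.8 -5.1]
  -> (0.549, 0.368, 0.352, 95.3) rows: 0.0082 0.0017 0.0066 -0.21
```

View pics/s5.png

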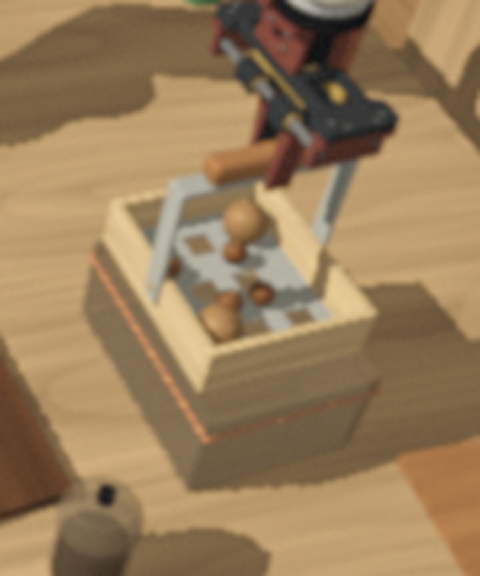

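The sieve hangs over the jar with the nuts still on it: small nuts at (235,248), (175,265), (230,300) and (260,292), large ones at (243,220) and (222,322). Now I centre it and shake.

Call:
{"op": "move_arm", "data": {
  "series": [0.005,0.001,0.004,0,-1,0.008,0.002,0.007,0,-1,0.008,0.02,0.007,0,-1,0.008,-0.018,0.007,0,-1,0.008,0.022,0.007,0,-1,0.008,-0.018,0.007,0,-1,0.008,0.022,0.007,0,-1,0.008,-0.018,0.007,0,-1,0.008,0.022,0.007,0,-1,0.008,-0.018,0.007,0,-1,0.008,0.002,0.007,0,-1,0.008,0.002,0.007,0,-1]
}}

```text
clock: 18.95
ee_pos: [0.5503, 0.3671, 0.3516]
tcp_rot: [0.675, 0.738, 0.0, 0.0]
ft_force: [0.1, 0.4, -4.4]
width: 0.0239
finger_force: 60.0
```

```bash
python3 -c "
from h import *
go((.549,.368,.352,95.3))
a,_=snap('scene','s6',(300,80,450,260),3);b,_=snap('side','d6',(260,140,410,320),3)
A=cv2.imread('pics/s6.png');B=cv2.imread('pics/d6.png');cv2.imwrite('pics/c6.png',cv2.resize(np.hstack([A,B]),None,fx=.88,fy=.88))"
```

```text
t 18.95 tcp [0.5503 0.3671 0.3516] phi 95.04 w 0.0239 F [ 0.1  0.4 -4.4]
  -> (0.549, 0.368, 0.352, 95.3) rows: 0.001 -0.0012 -0.0004 -0.26
```

View pics/c6.png

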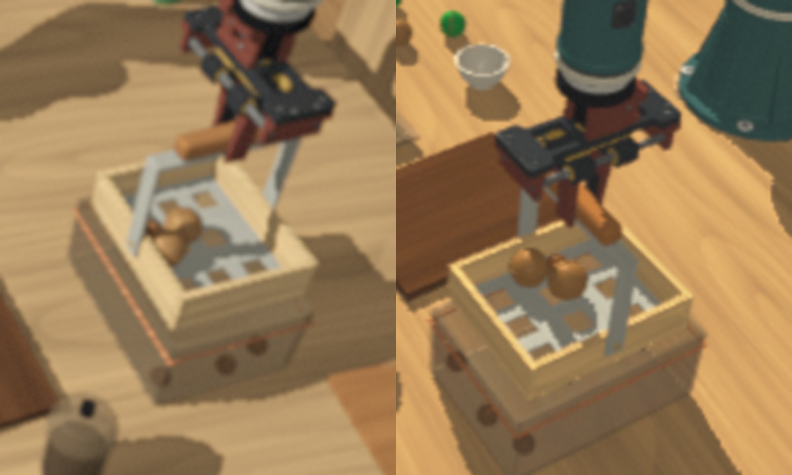

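Three small nuts are in the jar, at (160,375), (225,363) and (258,343). One is left, wedged beside the large ones at (152,228). I shake again, with a slight cross motion.

Call:
{"op": "move_arm", "data": {
  "series": [0.01,0.022,0,0,-1,-0.01,-0.022,0,0,-1,0.01,0.022,0,0,-1,-0.01,-0.022,0,0,-1,0.01,-0.022,0,0,-1,-0.01,0.022,0,0,-1,0,-0.022,0,0,-1,0,0.022,0,0,-1,0,-0.022,0,0,-1,0,0.022,0,0,-1,0,0,0,0,-1,0,0,0,0,-1]
}}

```text
clock: 20.55
ee_pos: [0.5481, 0.3674, 0.3521]
tcp_rot: [0.675, 0.738, -0.0, -0.0]
ft_force: [0.4, 0.0, -5.3]
width: 0.0237
finger_force: 60.0
```

```bash
cat > two.py <<'E'
import sys
from h import *
n=sys.argv[1]
go((.549,.368,.352,95.3))
snap('scene','s'+n,(300,80,450,260),3);snap('side','d'+n,(260,140,410,320),3)
A=cv2.imread(f'pics/s{n}.png');B=cv2.imread(f'pics/d{n}.png');cv2.imwrite(f'pics/c{n}.png',cv2.resize(np.hstack([A,B]),None,fx=.88,fy=.88))
E
python3 two.py 7
```

```text
t 20.55 tcp [0.5481 0.3674 0.3521] phi 95.11 w 0.0237 F [ 0.4  0.  -5.3]
  -> (0.549, 0.368, 0.352, 95.3) rows: 0.0005 0.0009 0.0001 -0.19
```

View pics/c7.png

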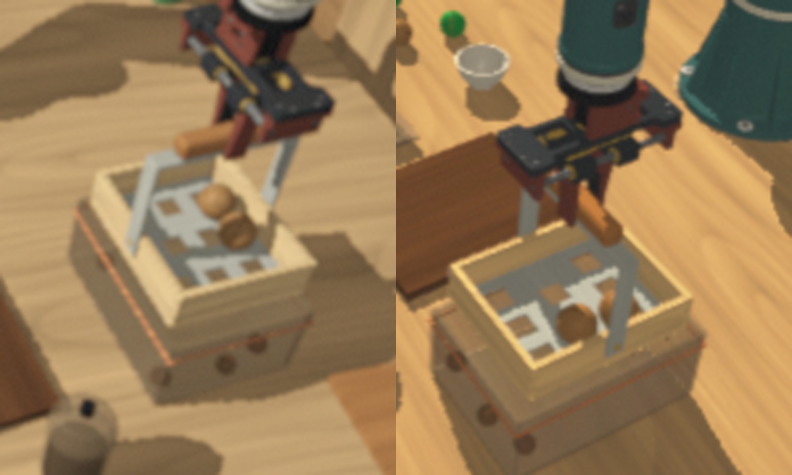

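The fourth small nut is now in the jar at (105,258) and only the two large ones are left on the screen. All earlier views also showed four. I carry the sieve back.

```bash
python3 -c "
from h import *
go((.544,.061,.36,96.5))"
```

```text
t 20.65 tcp [0.5495 0.3676 0.3525] phi 95.1 w 0.0237 F [ 1.2 -0.4 -4.8]
  -> (0.544, 0.061, 0.36, 96.5) rows: -0.3049 -0.0327 -0.0075 -1.4
```

Call:
{"op": "move_arm", "data": {
  "series": [-0.003,0,-0.003,0,-1,-0.011,-0.001,-0.006,0,-1,-0.025,-0.003,-0.008,0,-1,-0.045,-0.005,-0.008,0,-1,-0.067,-0.007,-0.008,0,-1,-0.09,-0.01,-0.008,0,-1,-0.113,-0.012,-0.008,0,-1,-0.136,-0.015,-0.008,0,-1,-0.158,-0.017,-0.008,0,-1,-0.178,-0.019,-0.008,0,-1,-0.195,-0.021,-0.008,0,-1,-0.21,-0.0225,-0.008,0,-1]
}}

```text
clock: 22.15
ee_pos: [0.5455, 0.1551, 0.3597]
tcp_rot: [0.675, 0.738, 0.0, -0.0]
ft_force: [0.5, -0.5, -5.5]
width: 0.0234
finger_force: 60.0
```

Call:
{"op": "move_arm", "data": {
  "series": [-0.013,-0.0015,0,0,-1,-0.028,-0.003,0,-0.4,-1,-0.043,-0.005,0,-0.8,-1,-0.058,-0.006,0,-1.2,-1,-0.071,-0.0075,0,-1.4,-1,-0.082,-0.009,0,-1.4,-1,-0.09,-0.01,0,-1.4,-1,-0.094,-0.01,0,-1.4,-1,-0.094,-0.01,0,-1.4,-1]
}}

```text
clock: 23.28
ee_pos: [0.5439, 0.0615, 0.3597]
tcp_rot: [0.666, 0.746, 0.0, -0.0]
ft_force: [0.5, 0.5, -4.5]
width: 0.0239
finger_force: 60.0
```

```bash
python3 -c "
from h import *
go((.544,.061,.245,96.5))"
```

```text
t 23.27 tcp [0.5439 0.0615 0.3597] phi 96.47 w 0.0239 F [ 0.5  0.5 -4.5]
  -> (0.544, 0.061, 0.245, 96.5) rows: -0.0005 0.0 0.1147 -0.03
```

Call:
{"op": "move_arm", "data": {
  "series": [0,0,0.008,0,-1,0,0,0.024,0,-1,0,0,0.044,0,-1,0,0,0.064,0,-1,0,0,0.082,0,-1,0,0,0.096,0,-1,0,0,0.106,0,-1,0,0,0.112,0,-1,0,0,0.115,0,-1,0,0,0.1165,0,-1,0,0,0.1165,0,-1]
}}

```text
clock: 24.65
ee_pos: [0.5444, 0.0615, 0.2467]
tcp_rot: [0.666, 0.746, 0.001, 0.001]
ft_force: [-5.4, -1.1, 20.6]
width: 0.0236
finger_force: 60.0
```

Call:
{"op": "move_arm", "data": {
  "series": [0,0,-0.003,0,1,0,0,-0.003,0,1,0,0,-0.003,0,1,0,0,-0.003,0,1,0,0,-0.003,0,1,0,0,-0.003,0,1,0,0,-0.03,0,1,0,0,-0.08,0,1,0,0,-0.14,0,1,0,0,-0.18,0,1,0,0,-0.18,0,1]
}}

```text
clock: 26.02
ee_pos: [0.5454, 0.0616, 0.427]
tcp_rot: [0.666, 0.746, 0.003, 0.003]
ft_force: [-0.2, -0.2, -0.3]
width: 0.0879
finger_force: 0.0
```

```bash
python3 -c "
from h import *
go((.49,-.22,.4,96.5))"
```

```text
t 26.02 tcp [0.5454 0.0616 0.427 ] phi 96.49 w 0.0879 F [-0.2 -0.2 -0.3]
  -> (0.49, -0.22, 0.4, 96.5) rows: -0.2735 -0.0868 0.027 -0.01
```

Call:
{"op": "move_arm", "data": {
  "series": [-0.06,-0.02,0.01,0,1,-0.12,-0.04,0.02,0,1,-0.18,-0.057,0.027,0,1,-0.24,-0.076,0.027,0,1,-0.273,-0.087,0.027,0,1,-0.273,-0.087,0.027,0,1,-0.273,-0.087,0.027,0,1]
}}

```text
clock: 26.9
ee_pos: [0.4879, -0.2188, 0.395]
tcp_rot: [0.666, 0.746, 0.0, -0.001]
ft_force: [0.5, -1.0, 0.8]
width: 0.088
finger_force: 0.0
```

Run:
```python
from h import *
import pickle
im,C=snap('wrist','w8',None,1.55);pickle.dump(C,open('w1.pkl','wb'));go()
P=ray('side',[(511,313)],.022);print("odd thing",P,proj('scene',P))
hsv=cv2.cvtColor(im,cv2.COLOR_BGR2HSV)
for p in((.451,-.337,.022),(.528,-.344,.022)):
    u=proj('wrist',p,C)[0];x,y=u.round().astype(int);print(u,hsv[y,x],hsv[y,x+30],hsv[y-30,x])
```

```text
t 26.95 tcp [ 0.4881 -0.2184  0.3953] phi 96.52 w 0.088 F [ 0.   0.6 -0.4]
odd thing [[0.1087552 0.695028  0.022    ]] [[397.22522788 102.28872405]]
[225.11108229 224.21049113] [ 14 122 123] [ 16 100 173] [ 15 103 126]
[267.85145559 232.35970421] [ 15 124 115] [ 16  99 180] [ 15 106 123]
```

View pics/w8.png

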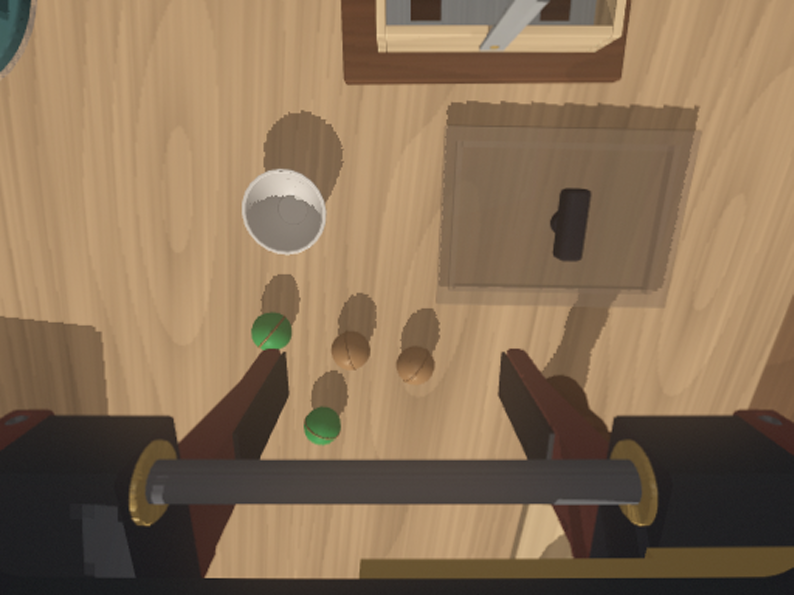

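Strays sit at (350,350) and (415,365), greens at (271,331) and (322,426), and the lid lies flat. I compute the stray positions and where the large nuts lie in the sieve.

```bash
cat > sv.py <<'E'
from h import *
def sieve_nuts(name):
    im=cv2.cvtColor(arm.camera(name),cv2.COLOR_RGB2BGR);C=cam(name)
    g=np.array([[x,y] for y in range(74,-75,-3) for x in range(-94,95,3)],float)/1000
    a=np.radians(6.2);R=np.array([[np.cos(a),-np.sin(a)],[np.sin(a),np.cos(a)]])
    P=np.c_[g@R.T+[.5445,.0605],np.full(len(g),.05)]
    u=proj(name,P,C).astype(np.float32).reshape(50,63,2)
    return cv2.remap(im,u[...,0],u[...,1],cv2.INTER_LINEAR)
if __name__=="__main__":
    w=[sieve_nuts(n) for n in("scene","side")]
    cv2.imwrite("pics/top.png",cv2.resize(np.hstack(w),None,fx=6,fy=6))
E
python3 - <<'E'
from fw import *
import runpy
g=w([(350.5,351),(415.5,365.5),(271,331),(322,426)],.022);print(g.round(4))
c=ray("scene",[(381.4,155.8),(389.8,167.1)],.152)[:,:2]-[.549,.3676];a=np.radians(4.9);print("large in sieve",c@np.array([[np.cos(a),-np.sin(a)],[np.sin(a),np.cos(a)]]))
A=g[0];B=g[1];go((A[0],A[1],.2,10),(A[0],A[1],.085,10))
E
python3 sv.py
```

```text
[[ 0.4531 -0.3411]
 [ 0.5292 -0.3506]
 [ 0.3621 -0.3269]
 [ 0.4272 -0.443 ]]
large in sieve [[-0.03508258  0.03994897]
 [ 0.01605972  0.04000755]]
t 26.95 tcp [ 0.4881 -0.2184  0.3953] phi 96.52 w 0.088 F [ 0.   0.6 -0.4]
  -> (np.float64(0.4531488992837018), np.float64(-0.34107175084125035), 0.2, 10) rows: -0.1179 -0.0486 0.1953 86.52
  -> (np.float64(0.4531488992837018), np.float64(-0.34107175084125035), 0.085, 10) rows: -0.1179 -0.0486 0.3103 86.52
```

View pics/top.png

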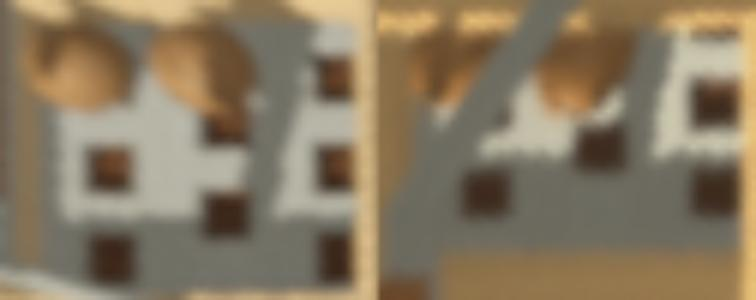

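No small nuts remain on the screen. The large ones sit near sieve (-57,46) and (0,42) mm, so the +x column is free for the strays. Next I pick stray A.

Call:
{"op": "move_arm", "data": {
  "series": [-0.03,-0.012,0.03,10,1,-0.06,-0.024,0.06,20,1,-0.09,-0.036,0.09,30,1,-0.118,-0.0485,0.12,40,1,-0.118,-0.0485,0.15,50,1,-0.118,-0.0485,0.17,60,1,-0.118,-0.0485,0.18,70,1,-0.118,-0.0485,0.195,80,1,-0.118,-0.0485,0.195,86.5,1,-0.118,-0.0485,0.195,86.5,1,-0.118,-0.0485,0.195,86.5,1]
}}

```text
clock: 28.42
ee_pos: [0.4539, -0.3418, 0.2014]
tcp_rot: [0.996, 0.089, 0.0, 0.0]
ft_force: [-0.5, 0.5, -0.8]
width: 0.0877
finger_force: 0.0
```

Run:
```python
from h import *
im,C=snap('wrist','w9',None,1.55)
go((.4531,-.3411,.085,10))
hsv=cv2.cvtColor(im,cv2.COLOR_BGR2HSV)
# saturated tan blobs near expected projection; refine centre
for p in((.4531,-.3411,.022),(.5292,-.3506,.022)):
    u=proj('wrist',p,C)[0];print(u)
g=cv2.GaussianBlur(cv2.cvtColor(im,cv2.COLOR_BGR2GRAY),(5,5),0)
c=cv2.HoughCircles(g,cv2.HOUGH_GRADIENT,1,30,param1=80,param2=18,minRadius=18,maxRadius=40)
if c is not None:
    for q in c[0]:print(q.round(1),ray('wrist',[q[:2]],.022,C)[0,:2].round(4),hsv[int(q[1]),int(q[0])])
```

```text
t 28.48 tcp [ 0.4538 -0.3419  0.2015] phi 10.13 w 0.0879 F [-1.  -0.1  0.1]
  -> (0.4531, -0.3411, 0.085, 10) rows: -0.0005 -0.0009 0.1165 0.13
[252.60627769 196.00605678]
[277.70150057 118.98368323]
[ 94.5 257.5  33.8] [ 0.3563 -0.1884] [ 15  36 129]
[224.5 272.5  20.7] [ 0.3629 -0.3265] [ 59 115 122]
[277.5 118.5  24.3] [ 0.5296 -0.3503] [ 15 127 141]
[248.5 198.5  25.8] [ 0.4498 -0.3376] [ 15 122 146]
[342.5 236.5  21.3] [ 0.4265 -0.44  ] [  9 121  76]
```

Call:
{"op": "move_arm", "data": {
  "series": [-0.002,-0.002,0.04,0,1,-0.002,-0.002,0.08,0,1,-0.002,-0.002,0.105,0,1,-0.002,-0.002,0.1155,0,1,-0.002,-0.002,0.1155,0,-1,-0.002,-0.002,0.1155,0,-1,-0.002,-0.002,0.1155,0,-1,-0.002,-0.002,0.1155,0,-1,-0.002,-0.002,0.1155,0,-1,-0.002,-0.002,0.1155,0,-1],
  "newtons": 12
}}

```text
clock: 29.72
ee_pos: [0.4513, -0.3407, 0.0861]
tcp_rot: [0.996, 0.087, 0.0, 0.0]
ft_force: [-0.6, 0.8, 4.1]
width: 0.0447
finger_force: 12.0
```

Call:
{"op": "move_arm", "data": {
  "series": [0,0,0,0,-1,0,0,-0.03,0,-1,0,0,-0.08,0,-1,0,0,-0.13,0,-1,0,0,-0.18,0,-1,0,0,-0.23,0,-1,0,0,-0.24,0,-1]
}}

```text
clock: 30.6
ee_pos: [0.4522, -0.3416, 0.3292]
tcp_rot: [0.996, 0.087, 0.002, 0.002]
ft_force: [-0.5, -0.8, -0.3]
width: 0.0446
finger_force: 12.0
```

Run:
```python
from h import *
go((.6075,.0271,.32,6.2),(.6075,.0271,.155,6.2))
```

```text
t 30.6 tcp [ 0.4522 -0.3416  0.3292] phi 9.99 w 0.0446 F [-0.5 -0.8 -0.3]
  -> (0.6075, 0.0271, 0.32, 6.2) rows: 0.2169 -0.3362 0.0092 3.79
  -> (0.6075, 0.0271, 0.155, 6.2) rows: 0.2169 -0.3362 0.1742 3.79
```

Call:
{"op": "move_arm", "data": {
  "series": [0.027,-0.042,0,0,-1,0.054,-0.084,0,1,-1,0.081,-0.126,0,2,-1,0.108,-0.168,0,3,-1,0.135,-0.21,0,3.8,-1,0.163,-0.252,0,3.8,-1,0.19,-0.294,0,3.8,-1,0.208,-0.322,0,3.8,-1,0.217,-0.336,0,3.8,-1,0.217,-0.336,0,3.8,-1]
}}

```text
clock: 31.85
ee_pos: [0.6062, 0.0283, 0.3246]
tcp_rot: [0.999, 0.055, -0.001, -0.0]
ft_force: [-0.5, -0.1, -0.6]
width: 0.0447
finger_force: 12.0
```

Call:
{"op": "move_arm", "data": {
  "series": [0,0,0.03,0,-1,0,0,0.07,0,-1,0,0,0.11,0,-1,0,0,0.14,0,-1,0,0,0.16,0,-1,0,0,0.172,0,-1,0,0,0.172,0,-1]
}}

```text
clock: 32.72
ee_pos: [0.6058, 0.0271, 0.1531]
tcp_rot: [0.999, 0.053, -0.001, -0.0]
ft_force: [-0.2, -0.3, -0.5]
width: 0.0444
finger_force: 12.0
```

Release with partial opening, then rise.

Call:
{"op": "move_arm", "data": {
  "series": [0,0,0,0,0.4,0,0,0,0,0.4,0,0,0,0,0.4,0,0,0,0,0.4,0,0,-0.04,0,0.4,0,0,-0.09,0,0.4,0,0,-0.14,0,0.4,0,0,-0.18,0,1,0,0,-0.18,0,1]
}}

```text
clock: 33.85
ee_pos: [0.6083, 0.0279, 0.3378]
tcp_rot: [0.999, 0.054, 0.004, 0.0]
ft_force: [0.7, -0.1, 0.3]
width: 0.0781
finger_force: 0.0
```

Run:
```python
from h import *
go((.5294,-.3505,.25,10),(.5294,-.3505,.2,10))
```

```text
t 33.85 tcp [0.6083 0.0279 0.3378] phi 6.2 w 0.0781 F [ 0.7 -0.1  0.3]
  -> (0.5294, -0.3505, 0.25, 10) rows: -0.1193 0.3677 0.0878 -3.8
  -> (0.5294, -0.3505, 0.2, 10) rows: -0.1193 0.3677 0.1378 -3.8
```

Call:
{"op": "move_arm", "data": {
  "series": [-0.017,0.052,0,0,1,-0.034,0.105,0,-1,1,-0.051,0.157,0,-2,1,-0.068,0.21,0.02,-3,1,-0.085,0.262,0.05,-3.8,1,-0.102,0.315,0.09,-3.8,1,-0.119,0.3675,0.12,-3.8,1,-0.119,0.3675,0.135,-3.8,1,-0.119,0.3675,0.135,-3.8,1]
}}

```text
clock: 34.98
ee_pos: [0.5264, -0.3491, 0.1961]
tcp_rot: [0.996, 0.086, -0.002, -0.002]
ft_force: [-1.2, 0.2, -0.6]
width: 0.0875
finger_force: 0.0
```

```bash
python3 - <<'E'
from h import *
im,C=snap('wrist','w10',None,1.55)
hsv=cv2.cvtColor(im,cv2.COLOR_BGR2HSV)
g=cv2.GaussianBlur(cv2.cvtColor(im,cv2.COLOR_BGR2GRAY),(5,5),0)
c=cv2.HoughCircles(g,cv2.HOUGH_GRADIENT,1,30,param1=80,param2=18,minRadius=18,maxRadius=40)
for q in c[0]:print(q.round(1),ray('wrist',[q[:2]],.022,C)[0,:2].round(4),hsv[int(q[1]),int(q[0])])
go((.5294,-.3505,.085,10))
E
sed -i 's/fx=6,fy=6/fx=6,fy=6/' sv.py; python3 sv.py
```

```text
[254.5 193.5  23.5] [ 0.5293 -0.3488] [ 14 120 142]
[209.5 329.5  21.7] [ 0.3612 -0.3266] [ 61 120 113]
t 35.02 tcp [ 0.5273 -0.3489  0.1976] phi 9.98 w 0.0878 F [-0.  -0.6  0.4]
  -> (0.5294, -0.3505, 0.085, 10) rows: 0.0018 0.002 0.1126 -0.02
```

Call:
{"op": "move_arm", "data": {
  "series": [0,0,0.04,0,1,0,0,0.08,0,1,0,0,0.105,0,1,0,0,0.115,0,1,0,0,0.115,0,-1,0,0,0.115,0,-1,0,0,0.115,0,-1,0,0,0.115,0,-1,0,0,0.115,0,-1,0,0,0.115,0,-1,0,0,0.115,0,-1],
  "newtons": 12
}}

```text
clock: 36.5
ee_pos: [0.5279, -0.3504, 0.084]
tcp_rot: [0.996, 0.087, 0.0, 0.0]
ft_force: [-1.0, 0.4, 5.0]
width: 0.0431
finger_force: 12.0
```

Call:
{"op": "move_arm", "data": {
  "series": [0,0,-0.03,0,-1,0,0,-0.08,0,-1,0,0,-0.13,0,-1,0,0,-0.18,0,-1,0,0,-0.23,0,-1,0,0,-0.24,0,-1]
}}

```text
clock: 37.25
ee_pos: [0.529, -0.3512, 0.3275]
tcp_rot: [0.996, 0.087, 0.002, 0.002]
ft_force: [0.1, 0.5, -0.6]
width: 0.0434
finger_force: 12.0
```

Run:
```python
from h import *
go((.602,.075,.32,6.2))
```

```text
t 37.25 tcp [ 0.529  -0.3512  0.3275] phi 9.99 w 0.0434 F [ 0.1  0.5 -0.6]
  -> (0.602, 0.075, 0.32, 6.2) rows: 0.1458 -0.4071 0.0075 3.79
```

Call:
{"op": "move_arm", "data": {
  "series": [0.018,-0.05,0,0,-1,0.036,-0.1,0,1,-1,0.054,-0.15,0,2,-1,0.072,-0.2,0,3,-1,0.09,-0.25,0,3.8,-1,0.107,-0.3,0,3.8,-1,0.125,-0.35,0,3.8,-1,0.139,-0.388,0,3.8,-1,0.146,-0.407,0,3.8,-1,0.146,-0.407,0,3.8,-1]
}}

```text
clock: 38.5
ee_pos: [0.6007, 0.0765, 0.3226]
tcp_rot: [0.998, 0.055, -0.001, 0.0]
ft_force: [0.2, 0.1, 0.1]
width: 0.0433
finger_force: 12.0
```

Call:
{"op": "move_arm", "data": {
  "series": [0,0,0.03,0,-1,0,0,0.07,0,-1,0,0,0.11,0,-1,0,0,0.14,0,-1,0,0,0.16,0,-1,0,0,0.17,0,-1,0,0,0.17,0,-1]
}}

```text
clock: 39.38
ee_pos: [0.6007, 0.0748, 0.1532]
tcp_rot: [0.999, 0.053, -0.001, 0.0]
ft_force: [0.3, -0.1, 0.3]
width: 0.0432
finger_force: 12.0
```

Call:
{"op": "move_arm", "data": {
  "series": [0,0,0,0,0.4,0,0,0,0,0.4,0,0,0,0,0.4,0,0,0,0,0.4,0,0,-0.04,0,0.4,0,0,-0.09,0,0.4,0,0,-0.14,0,0.4,0,0,-0.18,0,1,0,0,-0.24,0,1,0,0,-0.24,0,1]
}}

```text
clock: 40.62
ee_pos: [0.6032, 0.0761, 0.3995]
tcp_rot: [0.999, 0.054, 0.005, 0.0]
ft_force: [0.9, 1.2, -1.0]
width: 0.0867
finger_force: 0.0
```

Run:
```python
from h import *
go((.6,-.03,.4,95.3))
a=snap('scene','s11')[0]
```

```text
t 40.62 tcp [0.6032 0.0761 0.3995] phi 6.2 w 0.0867 F [ 0.9  1.2 -1. ]
  -> (0.6, -0.03, 0.4, 95.3) rows: -0.0147 0.1051 -0.0005 -89.1
```

Call:
{"op": "move_arm", "data": {
  "series": [-0.005,0.03,0,-10,1,-0.01,0.06,0,-20,1,-0.015,0.075,0,-30,1,-0.015,0.075,0,-40,1,-0.015,0.075,0,-50,1,-0.015,0.075,0,-60,1,-0.015,0.075,0,-70,1,-0.015,0.075,0,-80,1,-0.015,0.075,0,-89,1,-0.015,0.075,0,-89,1,-0.015,0.075,0,-89,1]
}}

```text
clock: 42.05
ee_pos: [0.5938, -0.0002, 0.3926]
tcp_rot: [0.676, 0.737, -0.001, -0.001]
ft_force: [0.2, -0.2, 0.3]
width: 0.0877
finger_force: 0.0
```

Run:
```python
from h import *
import pickle
im,C=snap('wrist','w12',None,1.55);pickle.dump(C,open('w1.pkl','wb'));go()
```

```text
t 42.1 tcp [ 5.939e-01 -2.000e-04  3.929e-01] phi 95.04 w 0.0881 F [ 0.   0.4 -0.2]
```

View pics/w12.png

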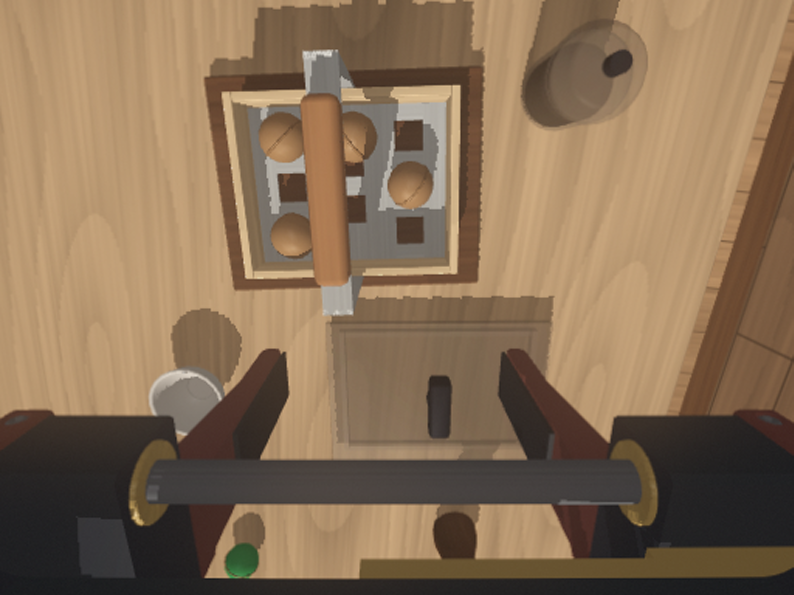

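Four large nuts lie in the sieve, at (281,136), (352,137), (411,185) and (292,235), with no small ones. The lid lies with its knob at (440,407).

Run:
```python
from fw import *
L=w([(330,321),(551,321),(546,445),(334,445)],.02);print(L.round(4).tolist(),L.mean(0))
print([np.degrees(np.arctan2(*(b-a)[::-1])).round(2) for a,b in((L[0],L[1]),(L[3],L[2]))])
k=w([(440,378),(439,437)],.056);print("knob",k,k.mean(0))
# knob dark mask on raw image
im=cv2.imread('pics/w12_raw.png');g=cv2.cvtColor(im,cv2.COLOR_BGR2GRAY)[235:292,270:300];ys,xs=np.where(g<70);print("mask",xs.min()+270,xs.max()+270,ys.min()+235,ys.max()+235,xs.mean()+270,ys.mean()+235)
for z in(.045,.056):print(ray('wrist',[(xs.mean()+270.,ys.mean()+235.)],z,C))
r=cv2.minAreaRect(np.c_[xs,ys].astype(np.float32));print(r)
go((.66,-.1708,.2,95.3))
```

```text
[[0.5309, -0.0877], [0.7768, -0.0659], [0.8023, -0.2258], [0.5431, -0.2488]] [ 0.66327899 -0.15704513]
[np.float64(5.07), np.float64(5.08)]
knob [[ 0.65583324 -0.12879767]
 [ 0.66352809 -0.20173503]] [ 0.65968067 -0.16526635]
mask 275 290 242 282 282.99652777777777 261.8177083333333
[[ 0.6602737  -0.16881542  0.045     ]]
[[ 0.65840635 -0.16243432  0.056     ]]
((12.5, 27.0), (40.0, 15.0), 90.0)
t 42.1 tcp [ 5.939e-01 -2.000e-04  3.929e-01] phi 95.04 w 0.0881 F [ 0.   0.4 -0.2]
  -> (0.66, -0.1708, 0.2, 95.3) rows: -0.1757 0.0508 0.1929 -0.26
```

Call:
{"op": "move_arm", "data": {
  "series": [-0.05,0.015,0.01,0,1,-0.1,0.03,0.05,0,1,-0.15,0.044,0.1,0,1,-0.175,0.051,0.15,0,1,-0.175,0.051,0.2,0,1,-0.175,0.051,0.24,0,1,-0.175,0.051,0.27,0,1,-0.175,0.051,0.28,0,1,-0.175,0.051,0.285,0,1,-0.175,0.051,0.285,0,1]
}}

```text
clock: 43.35
ee_pos: [0.6614, -0.1701, 0.1096]
tcp_rot: [0.674, 0.738, 0.0, 0.001]
ft_force: [-0.7, 0.5, 0.5]
width: 0.0877
finger_force: 0.0
```

Call:
{"op": "move_arm", "data": {
  "series": [0,0,0,0,-1,0,0,0,0,-1,0,0,0,0,-1,0,0,0,0,-1,0,0,0,0,-1,0,0,0,0,-1,0,0,0,0,-1,0,0,0,0,-1,0,0,0,0,-1],
  "newtons": 45
}}

```text
clock: 44.48
ee_pos: [0.6605, -0.1699, 0.1085]
tcp_rot: [0.674, 0.738, -0.0, -0.0]
ft_force: [-2.2, -0.6, 1.2]
width: 0.0238
finger_force: 45.0
```

Call:
{"op": "move_arm", "data": {
  "series": [0,0,-0.02,0,-1,0,0,-0.05,0,-1,0,0,-0.09,0,-1,0,0,-0.13,0,-1,0,0,-0.17,0,-1,0,0,-0.21,0,-1,0,0,-0.245,0,-1,0,0,-0.265,0,-1,0,0,-0.265,0,-1]
}}

```text
clock: 45.6
ee_pos: [0.6614, -0.17, 0.3764]
tcp_rot: [0.674, 0.738, 0.001, 0.002]
ft_force: [0.3, -1.1, -5.2]
width: 0.0238
finger_force: 45.0
```

Run:
```python
from h import *
go((.5491,.3695,.373,95.4))
```

```text
t 45.6 tcp [ 0.6614 -0.17    0.3764] phi 95.19 w 0.0238 F [ 0.3 -1.1 -5.2]
  -> (0.5491, 0.3695, 0.373, 95.4) rows: 0.5474 -0.063 0.0034 -0.21
```

Call:
{"op": "move_arm", "data": {
  "series": [0.02,-0.002,0,0,-1,0.06,-0.007,0,0,-1,0.115,-0.013,0,0,-1,0.17,-0.0195,0,0,-1,0.225,-0.026,0,0,-1,0.28,-0.032,0,0,-1,0.335,-0.0385,0,0,-1,0.39,-0.045,0,0,-1,0.44,-0.0505,0,0,-1,0.49,-0.0565,0,0,-1,0.525,-0.0605,0,-0.2,-1,0.54,-0.062,0,-0.2,-1]
}}

```text
clock: 47.1
ee_pos: [0.5479, 0.3645, 0.372]
tcp_rot: [0.672, 0.74, -0.001, -0.001]
ft_force: [0.7, -0.3, -6.2]
width: 0.0235
finger_force: 45.0
```

Run:
```python
from h import *
go((.5491,.3695,.23,95.4))
```

```text
t 47.1 tcp [0.5479 0.3645 0.372 ] phi 95.54 w 0.0235 F [ 0.7 -0.3 -6.2]
  -> (0.5491, 0.3695, 0.23, 95.4) rows: 0.0049 0.0017 0.142 0.14
```

Call:
{"op": "move_arm", "data": {
  "series": [0.004,0.001,0.02,0,-1,0.005,0.001,0.05,0,-1,0.005,0.001,0.085,0,-1,0.005,0.001,0.115,0,-1,0.005,0.001,0.135,0,-1,0.005,0.001,0.145,0,-1,0.005,0.001,0.145,0,-1,0.005,0.001,0.145,0,-1]
}}

```text
clock: 48.1
ee_pos: [0.5513, 0.3675, 0.2297]
tcp_rot: [0.673, 0.739, 0.001, 0.0]
ft_force: [-0.0, 0.7, -4.8]
width: 0.0235
finger_force: 45.0
```

Run:
```python
from h import *
go((.5491,.3695,.2065,95.4))
```

```text
t 48.1 tcp [0.5513 0.3675 0.2297] phi 95.37 w 0.0235 F [-0.   0.7 -4.8]
  -> (0.5491, 0.3695, 0.2065, 95.4) rows: 0.0022 -0.002 0.0232 -0.03
```

Call:
{"op": "move_arm", "data": {
  "series": [0.002,-0.002,0.003,0,-1,0.002,-0.002,0.008,0,-1,0.002,-0.002,0.012,0,-1,0.002,-0.002,0.016,0,-1,0.002,-0.002,0.0185,0,-1,0.002,-0.002,0.0205,0,-1,0.002,-0.002,0.022,0,-1]
}}

```text
clock: 48.98
ee_pos: [0.5487, 0.3691, 0.2066]
tcp_rot: [0.673, 0.74, 0.0, -0.0]
ft_force: [0.6, 0.0, -4.7]
width: 0.0234
finger_force: 45.0
```

Call:
{"op": "move_arm", "data": {
  "series": [0,0,0.001,0,-1,0,0,0.002,0,-1,0,0,0.002,0,-1]
}}

```text
clock: 49.35
ee_pos: [0.5487, 0.3692, 0.2065]
tcp_rot: [0.673, 0.74, 0.0, 0.0]
ft_force: [-4.4, -2.7, 7.3]
width: 0.0241
finger_force: 45.0
```

Seated: contact is at exactly the expected height. Release and retreat.

Call:
{"op": "move_arm", "data": {
  "series": [0,0,0,0,1,0,0,0,0,1,0,0,0,0,1,0,0,0,0,1,0,0,0,0,1,0,0,0,0,1,0,0,-0.05,0,1,0,0,-0.11,0,1,0,0,-0.17,0,1,0,0,-0.2,0,1,0,0,-0.2,0,1,0,0,-0.2,0,1]
}}

```text
clock: 50.85
ee_pos: [0.5481, 0.3688, 0.4031]
tcp_rot: [0.673, 0.74, -0.001, -0.0]
ft_force: [0.5, 0.1, 0.0]
width: 0.0875
finger_force: 0.0
```

Run:
```python
from h import *
go((.5494,.29,.4,95.3))
# compare jar+lid look with the initial images (arm still nearby): mean abs diff around lid corners, knob and bystanders
for n,pts in (("scene",{"lid":(.62,.33,.118),"knob":(.5494,.368,.15),"corner":(.677,.29,.118),"spice":(.75,.172,.05),"mill":(.72,-.384,.05),"ram":(.382,-.19,.03)}),("side",{"lid":(.62,.33,.118),"knob":(.5494,.368,.15),"corner":(.677,.29,.118),"spice":(.75,.172,.05),"mill":(.72,-.384,.05),"ram":(.382,-.19,.03)})):
    a=cv2.imread(f"pics/{n}0.png");b=cv2.cvtColor(arm.camera(n),cv2.COLOR_RGB2BGR);cv2.imwrite(f"pics/{n}9.png",b)
    for k,p in pts.items():
        x,y=proj(n,p)[0].round().astype(int);s=np.s_[y-14:y+15,x-14:x+15]
        A=cv2.cvtColor(a,cv2.COLOR_BGR2GRAY)[s].astype(np.float32);B=cv2.cvtColor(b,cv2.COLOR_BGR2GRAY)[s].astype(np.float32)
        print(n,k,np.abs(A-B).mean().round(1),np.round(cv2.phaseCorrelate(A,B)[0],2))
```

```text
t 50.85 tcp [0.5481 0.3688 0.4031] phi 95.38 w 0.0875 F [0.5 0.1 0. ]
  -> (0.5494, 0.29, 0.4, 95.3) rows: -0.0786 -0.0061 0.0031 0.08
scene lid 3.0 [ 0.09 -0.  ]
scene knob 3.1 [0.22 0.1 ]
scene corner 4.1 [-0.06  0.1 ]
scene spice 2.6 [-0.05  0.05]
scene mill 2.5 [0.02 0.04]
scene ram 3.4 [ 0. -0.]
side lid 1.5 [-0.22 -0.07]
side knob 2.6 [-0.05  0.15]
side corner 2.1 [-0.03 -0.32]
side spice 0.8 [ 0.03 -0.02]
side mill 0.8 [-0.06 -0.  ]
side ram 3.6 [-0.17 -0.25]
```

```bash
python3 -c "
from workcell import arm
print(arm.sign_off())"
```

```text
the job is handed in; nothing more can be done
None
```

I handed the job in at about 51 s; the sign-off returned no verdict. By my checks, all four small nuts are in the jar, all four large nuts are in the sieve on its board, the lid is back to within about 2 mm of where it first sat, and the bystanders haven't moved.

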